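Index a boring template on its hidden dowel hole

ROBOT

A 6-joint arm with a two-finger parallel gripper is mounted at the origin on the work surface. World frame = base frame: x ahead of the robot, y to its left, z up, the work surface at z = 0. Lengths are in mm, angles in rad, forces in N, time in s.
With the tool pointing down it reaches from about 275 to 750 mm from the base axis. Payload 10.2 kg.
Tool frame: the origin (TCP) lies midway between the tips of the shut fingers; the grasp point (between the pads) lies 19 mm behind it; x points along the fingers, y is the direction in which the jaws open and shut, and the axes are right-handed (so a half turn about x gives the same grasp; the last joint's range is limited). The gripper opens to 85 mm and grips with 20 to 120 N. Pads are 22 mm wide; open, the fingers measure 114 mm over their backs; the gripper's body (76 mm by 85 mm) begins 54 mm behind the grasp point. The pads swing forward as they close: fully open they stand 13 mm farther back than shut.
Start: joints at [-1.505, 0.313, 1.498, -0, 1.331, -0.223], TCP at [149.508, -503.268, 231.294] pointing down, gripper open.
Joint ranges: [-2.94, 2.94], [-0.97, 2.17], [0.19, 2.56], [-1.23, 4.37], [0.02, 3.11], [-2.88, 2.88]. Speed limits (rad/s): [2.39, 2.39, 3.01, 3.14, 3.14, 3.14].

INTERFACE

Orientations are given as a unit quaternion [w, x, y, z].
In Python, from rig import ctrl gives the robot as it stands.
- The arm moves only by the tool arm_command, never from a script. Its argument "plan" is a list of rows, each a list of 5 numbers: the shift along the tool's x, y, z in m, then the turn about the tool's x in rad, then the opening, from 0 (shut) to 1 (fully open). A call has 1 to 12 rows; each row shifts and turns the commanded pose from where the row before left it, along the tool's axes as they then stand; what a row does not reach is not made up. A row lasts 1/8 s, in which the tool goes at most 62.5 mm and 10.7 degrees, less where a joint would pass 70% of its speed; a pose out of reach is approached as far as the arm can. A call with a gripper value outside its range is refused whole. The fingers move at their own pace and stop on an object; "squeeze" is the grip in N (left out, the last holds). Time passes only in rows, so rows that do not move let the fingers close. It gives the time, the measured TCP pose, the force and the opening at its end, in the units of the state.
- ctrl.sense(): the state, without advancing time (a new reading comes with each control period).
- ctrl.capture(name): name is "scene" or "top" or "wrist"; returns a dict with "color" (384x512x3 uint8, red, green, blue), "fx", "fy", "cx", "cy" (pixels), "xyz" and "orientation" of the camera in the world; the wrist camera has in their place "hand_eye" (4x4, takes a point from camera to tool coordinates, whose origin is the TCP and whose axes are the tool frame's). Camera axes: x right, y up, looking along -z (the intrinsics and any distortion apply to the point x, -y, -z); pixel columns grow to the right and rows downward; lengths in mm; the calibration is good to about 2 mm. A picture is of the moment at which its call begins: read the wrist's pose just before it. There is no depth.
- ctrl.finish_job(): hands the job in, once; it reports no verdict.
Trained networks look in the newest picture that a camera, given by its name, has taken for a name from the list of things; names that differ only in an ending like _2 or _b are one class to them, and where a whole thing is asked for, a point or a joint stands for the part that bears it (a point fixed in the world has none). Each returns a list of dicts, best first, with "score" (0 to 1); they miss things now and then, are a little off and sometimes report something else, mostly with a low value. They report only what shows in the picture. A call takes as long as a camera call.
- ctrl.spot_in(camera, query): "uv" ([column, row] in pixels, amid what is visible of it).
- ctrl.regions_of(camera, query): "mask" (384x512 bool, what is visible of it) and "uv" ([column, row] in pixels, amid what is visible of it).
- ctrl.place_of(camera, query): "uv" ([column, row] in pixels: a listed point, or the origin of a listed thing).
The state is a dict: "time_s": time; "joints": joint angles; "dq": joint speeds; "tau": joint torques, N m; "eef_pos": TCP position; "ee_rot": TCP orientation; "force": force on the tool from outside, world axes, zero at the start; "wrist_torque": the same for the moment, N m; "grip_width": opening from 0.0 (shut) to 1.0 (fully open).
Only numpy, scipy, OpenCV 4.12 (cv2) and the standard library are available. Lean on these libraries where they do the work, as an engineer would, in place of code of your own. Each camera call takes 0.05 s, during which the arm holds its last target.

TASK

The first dowel hole of a new row is already bored in the wooden panel, but the boring template has been laid over it about a centimetre out, so the hole is hidden. Take the steel index pin out of the bit block, stand it in the template's end hole (at the end without the big hang-up hole) and, bearing down only lightly so that its foot does not dent the panel, sweep pin and template together in a widening spiral until the pin drops into the panel's hole; then push the pin fully home, flange down on the template, and let go. Do not lift the template off or shove it away to look; leave it lying flat along the panel with the pin upright in it, and leave the other things on the bench and panel where they are.

Things in the scene. Friction and masses are not known exactly. Their poses are not given: they have to be found in the camera images.
- pin_handle (a point): centre of the index pin's round handle (20 mm across, 46 mm tall), on its axis, 23 mm above the flange's upper face and 63 mm above the foot; z up the pin. Grasp the pin here. At the start it stands upright in the bit block, flange resting on the block's top. Dragged sideways it can slowly tilt in the jaws unless gripped hard
- pin: steel index pin, one turned piece, 86 mm long, 0.12 kg: from the top a round handle 20 mm across x 46 mm, a flange 30 mm across x 6 mm, a straight round shank 10 mm across x 34 mm whose last 5 mm taper to a blunt foot 5 mm across. Origin at the centre of the foot, z up the pin
- pin_tip (a point): centre of the index pin's foot (lower end of its shank), 63 mm below the handle's centre; z up the pin
- bit_block: dark wooden block 150 x 60 x 44 mm, fixed on the bench, origin under its centre; the pin stands in its hole (12 mm across, 38 mm deep) at x = +45 mm, so lift it straight up 36 mm or more; four short drill bits stand 75 mm and more from the pin, up to 55 mm above the block
- template_hole (a point): centre of the mouth of the template's end hole (11 mm through hole, the one farthest from the hang-up hole), on its upper face, 72 mm above the bench; x along the row of holes towards the hang-up hole, z up. The panel's hidden dowel hole lies at the start 6 to 12 mm sideways from beneath this point, in any direction
- template: boring template: loose grey plate 234 x 76 x 20 mm, 0.3 to 0.5 kg, flat on the panel, slides freely on it; five steel-rimmed through holes 11 mm across, 32 mm apart along its middle, and a 26 mm hang-up hole near one end. Origin under the end hole, axes as template_hole; the plate reaches 38 mm past that hole to its near end and to each long edge
- panel_mid (a point): centre of the upper face of the wooden panel, 52 mm above the bench; x across its width, y along its length. The template lies along the length. The dowel hole bored under the template is upright, blind, 11.2 mm across and 18 mm deep; the pin's shank goes 14 mm into it when its flange is on the template
- panel: wooden cabinet side 240 x 380 x 30 mm, held still on rubber grips, origin on the bench under its centre, axes as panel_mid. The dark row of holes along its far edge is finished work. The pin's foot dents it above 40 N
- tape: steel tape measure, yellow case about 60 x 30 x 58 mm, lying on the panel; not part of the job
- pencil: flat carpenter's pencil, 167 x 13 x 7 mm, lying on the panel; not part of the job
- mallet: wooden mallet lying on the bench, 280 mm long; not part of the job
- square: try square, 160 mm blade, lying on the bench; not part of the job
- glue: upright glue bottle, 64 mm across, 190 mm tall; origin under its foot; not part of the job
- screwdriver: wooden-handled screwdriver 240 mm long, lying on the bench; not part of the job
- clamp: F-clamp, 360 mm long, lying on the bench; not part of the job

How it is judged:
By the outcome, as a careful person would: the job done as asked, in the order asked, and still so for the second after the job is handed in, with the robot touching nothing.
It also fails if it takes over 64 s, if anything falls off the work surface, if the arm or the gripper's body presses on something with over 40 N, if the wrist force passes 120 N, or if a joint passes its speed limit or range.

## Working session

There is one attempt and no reset: what is moved stays moved. The work goes in short steps, Python scripts to look and compute and a tool call to move; the robot and the scene stay as the last step left them, time stands still between calls to the robot, and variables do not carry over. Pictures are saved under pics/ and viewed, and the job is handed in when it is done.

Besides the shell and the picture viewer there is one more tool, called after ">>>" as name(argument=value, ...), one argument or row to a line, values as JSON. arm_command: Moves the arm, as the interface text tells. Its arguments: {"type":"object","properties":{"plan":{"type":"array"},"squeeze":{"type":"number"}},"required":["plan"]}

```bash
ls; mkdir -p pics
python3 - <<'E'
from rig import ctrl
import cv2
s=ctrl.sense(); print(s)
for n in ["scene","top","wrist"]:
    c=ctrl.capture(n); cv2.imwrite(f"pics/{n}0.png",c["color"][:,:,::-1])
    print(n,{k:v for k,v in c.items() if k!="color"})
    for q in ["pin_handle","template_hole","panel_mid","bit_block"]:
        try: print(q,[(r["uv"],r["score"]) for r in ctrl.place_of(n,q)][:3])
        except Exception as e: print(q,e)
E
```

```text
pics
{'time_s': 0.0, 'joints': array([-1.50537383e+00,  3.13482640e-01,  1.49846229e+00, -2.44123593e-05,
        1.33099184e+00, -2.23404291e-01]), 'dq': array([ 1.15623781e-03,  4.42644202e-04,  8.14083025e-04, -1.35703173e-03,
        9.04166475e-05,  1.25716013e-03]), 'tau': array([-4.32174802e-04, -4.12270081e+01, -2.59745461e+01, -2.07594721e-04,
        4.13996866e-03, -1.84297625e-05]), 'eef_pos': array([ 149.49706708, -502.98863554,  230.70888669]), 'ee_rot': array([ 0.10128873,  0.69977484,  0.10223753, -0.69971655]), 'force': array([-0.44607955,  0.05128106,  0.00578195]), 'wrist_torque': array([ 0.01486911, -0.01111548,  0.0228984 ]), 'grip_width': 1.0008648073613633}
scene {'fx': 380.10050766879573, 'fy': 380.10050766879573, 'cx': 254.02849029718456, 'cy': 186.16821762740196, 'xyz': array([1441.38788969, -418.80000362,  775.87097534]), 'orientation': array([0.76423367, 0.37416664, 0.23384865, 0.47038392])}
pin_handle [([134.4, 189.5], 0.45), ([359.3, 182.2], 0.41), ([260.3, 193.3], 0.38)]
template_hole [([224.6, 176.2], 0.65)]
panel_mid [([259.6, 181.4], 0.61), ([147.0, 
[... 304 characters left out ...]
70072643])}
pin_handle [([353.5, 235.2], 0.39)]
template_hole [([274.7, 205.7], 0.62), ([351.9, 231.0], 0.26)]
panel_mid [([243.8, 197.7], 0.66)]
bit_block [([350.1, 248.1], 0.65)]
wrist {'fx': 268.8395616946715, 'fy': 268.8395616946715, 'cx': 255.74654418836556, 'cy': 192.05033061319898, 'hand_eye': array([[ 5.73975242e-04,  3.18748414e-01, -9.47839184e-01,
        -1.43322677e+02],
       [ 9.99999661e-01, -7.43100021e-04,  3.55664863e-04,
         2.46175231e-01],
       [-5.90971707e-04, -9.47839067e-01, -3.18748733e-01,
        -8.16090449e+01],
       [ 0.00000000e+00,  0.00000000e+00,  0.00000000e+00,
         1.00000000e+00]])}
pin_handle []
template_hole []
panel_mid []
bit_block []
```

View pics/scene0.png

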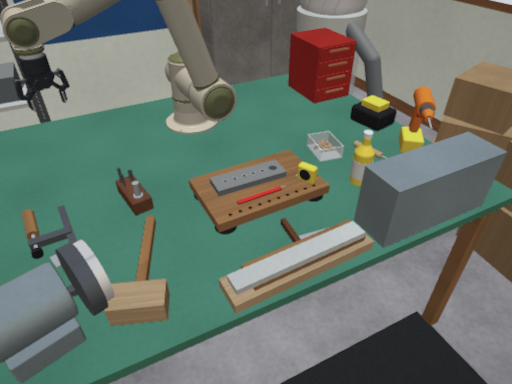

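View pics/top0.png

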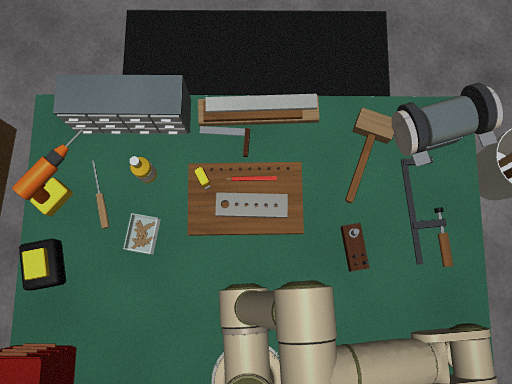

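View pics/wrist0.png

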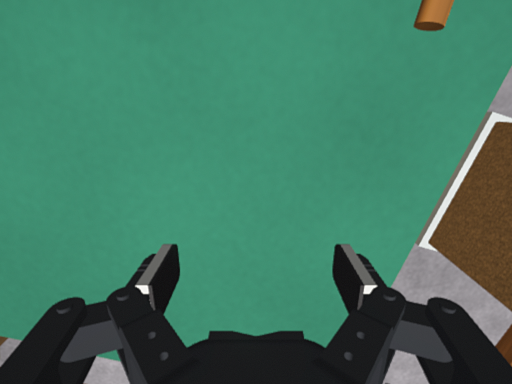

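```bash
cat > h.py <<'E'
import numpy as np, cv2
from scipy.spatial.transform import Rotation as R
def rot(q): return R.from_quat([q[1],q[2],q[3],q[0]]).as_matrix()
def pose(c,s=None):
    if "hand_eye" in c:
        T=rot(s["ee_rot"]); H=c["hand_eye"]
        return T@H[:3,:3], T@H[:3,3]+s["eef_pos"]
    return rot(c["orientation"]),np.array(c["xyz"])
def ray(c,uv,s=None):
    Rm,p=pose(c,s); d=Rm@np.array([(uv[0]-c["cx"])/c["fx"],-(uv[1]-c["cy"])/c["fy"],-1.]); return p,d/np.linalg.norm(d)
def onz(c,uv,z,s=None):
    p,d=ray(c,uv,s); return p+d*(z-p[2])/d[2]
def proj(c,X,s=None):
    Rm,p=pose(c,s); v=Rm.T@(np.array(X)-p); return np.array([c["cx"]-c["fx"]*v[0]/v[2], c["cy"]+c["fy"]*v[1]/v[2]])
E
python3 - <<'E'
from h import *; from rig import ctrl
s=ctrl.sense(); print(rot(s["ee_rot"]).round(3))
c=ctrl.capture("top"); im=c["color"][:,:,::-1]
a=cv2.resize(im[210:290,320:400],None,fx=5,fy=5,interpolation=cv2.INTER_CUBIC)
b=cv2.resize(im[160:240,180:310],None,fx=6,fy=6,interpolation=cv2.INTER_CUBIC)
cv2.imwrite("pics/topa.png",a);cv2.imwrite("pics/topb.png",b)
for q in ["pin","bit_block","template","panel","tape","pencil"]:
    r=ctrl.regions_of("top",q)
    if r:
        m=r[0]["mask"].astype(np.uint8); print(q,r[0]["score"],cv2.minAreaRect(cv2.findNonZero(m)), m.sum())
d=ctrl.capture("scene"); im=d["color"][:,:,::-1]
cv2.imwrite("pics/sca.png",cv2.resize(im[150:230,100:340],None,fx=3.3,fy=3.3,interpolation=cv2.INTER_CUBIC))
E
```

```text
[[ 0.     0.285 -0.959]
 [ 0.    -0.959 -0.285]
 [-1.    -0.    -0.   ]]
pin 0.29 ((142.5, 168.5), (31.11269760131836, 19.798988342285156), 45.0) 512
bit_block 0.79 ((354.389892578125, 246.20556640625), (46.50559616088867, 21.01310157775879), 79.50852966308594) 904
template 0.76 ((251.49148559570312, 204.72610473632812), (71.81681060791016, 24.228036880493164), 2.1610796451568604) 1673
panel 0.7 ((244.8731231689453, 198.2093048095703), (72.4111557006836, 115.80167388916016), 89.35625457763672) 6256
tape 0.57 ((202.6999969482422, 177.89999389648438), (21.913463592529297, 9.391485214233398), 63.43495178222656) 193
pencil 0.75 ((252.0, 178.5), (48.0, 5.0), 0.0) 205
```

View pics/topa.png

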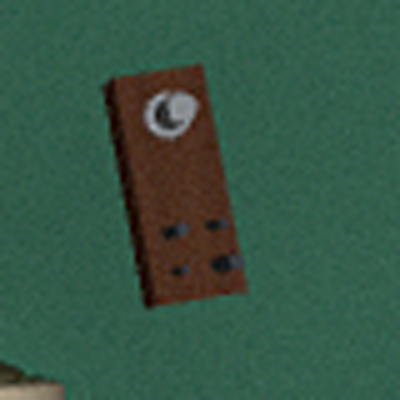

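View pics/topb.png

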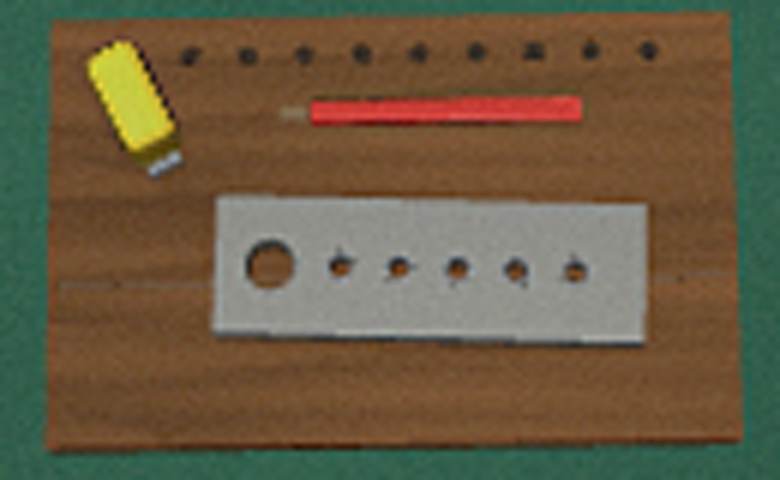

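View pics/sca.png

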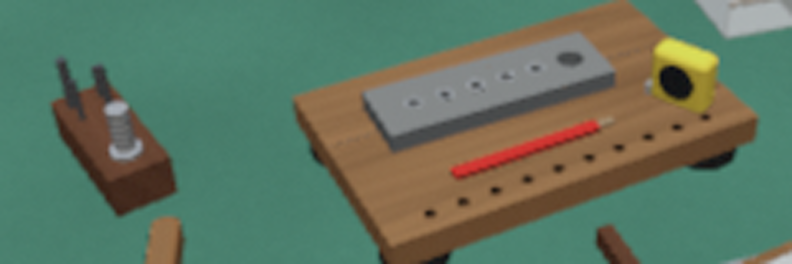

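Run:
```python
from h import *; from rig import ctrl
c=ctrl.capture("top"); d=ctrl.capture("scene")
f=lambda x,y,x0,y0,k:( (x+.5)/k-.5+x0,(y+.5)/k-.5+y0)
print("flange",onz(c,f(168,115,320,210,5),50),"top",onz(c,f(182,106,320,210,5),96))
print("scene top",onz(d,f(117,107,100,150,3.3),96),"fl",onz(d,f(124,148,100,150,3.3),48))
for n,x,y in [("h1",574,271),("h2",515,270),("h4",399,268),("h5",340,266),("hang",269,264)]: print(n,onz(c,f(x,y,180,160,6),72))
for p in [(413,102),(445,94),(476,85),(506,76),(535,68)]: print("sc",onz(d,f(*p,100,150,3.3),72))
for n,x,y in [("line",119,284),("line2",681,280)]: print(n,onz(c,f(x,y,180,160,6),52))
for p in [(108,78),(202,65),(245,292),(152,307)]: print("blk",onz(c,f(*p,320,210,5),44))
for p in [(52,18),(730,12),(742,440),(48,450)]: print("panel",onz(c,f(*p,180,160,6),52))
```

```text
flange [ 471.42881585 -334.97436175   50.        ] top [ 472.41298037 -334.97691852   96.        ]
scene top [ 472.66870739 -333.65079125   96.        ] fl [ 470.7573232  -336.15360644   48.        ]
h1 [557.79733375 -79.66188266  72.        ]
h2 [558.07997757 -47.62578451  72.        ]
h4 [558.6546126   15.39256959  72.        ]
h5 [559.48779353  47.47066949  72.        ]
hang [560.26703203  86.08850717  72.        ]
sc [557.13524653 -80.97893574  72.        ]
sc [559.2594579  -49.04265634  72.        ]
sc [559.52126912 -16.72690935  72.        ]
sc [559.34984708  15.34643638  72.        ]
sc [560.22594847  46.39219846  72.        ]
line [551.71290239 169.84936882  52.        ]
line2 [ 556.52110946 -139.13548229   52.        ]
blk [ 496.07636621 -297.46970296   44.        ]
blk [ 505.19684984 -359.48710967   44.        ]
blk [ 357.96202628 -382.44022893   44.        ]
blk [ 347.86299517 -322.13474639   44.        ]
panel [702.09220876 212.240041    52.        ]
panel [ 708.54661757 -167.40927638   52.        ]
panel [ 468.78048126 -171.78720849   52.        ]
panel [460.07742476 205.55947268  52.        ]
```

>>> arm_command(
  plan=[
    [0, -0.0077, -0.0397, 0, 1],
    [0, -0.0077, -0.0397, 0, 1],
    [0, -0.0077, -0.0397, 0, 1],
    [0, -0.0077, -0.0397, 0, 1],
    [0, -0.0077, -0.0397, 0, 1],
    [0, -0.0077, -0.0397, 0, 1],
    [0, -0.0077, -0.0397, 0, 1],
    [0, -0.0077, -0.0397, 0, 1],
    [0, -0.0077, -0.0397, 0, 1],
    [0, 0, 0, 0.127, 1],
    [0, 0, 0, 0, 1],
  ],
  squeeze=60,
)

```text
time_s: 2.62
eef_pos: [472.4, -334.9, 231.1]
ee_rot: [-0.058, -0.705, -0.058, 0.705]
force: [-0.2, -0.7, -0.5]
grip_width: 1.004
```

```bash
cat > look.py <<'E'
import sys
from h import *; from rig import ctrl
s=ctrl.sense(); w=ctrl.capture("wrist"); cv2.imwrite(f"pics/{sys.argv[1]}.png",w["color"][:,:,::-1])
print(s["time_s"],s["eef_pos"].round(2),rot(s["ee_rot"]).round(4).tolist(),s["force"].round(2),s["wrist_torque"].round(3),round(s["grip_width"],3))
E
python3 look.py w1
```

```text
2.625 [ 472.43 -334.88  231.13] [[-0.0003, 0.1626, -0.9867], [0.0002, -0.9867, -0.1626], [-1.0, -0.0002, 0.0002]] [-0.19 -0.71 -0.47] [-0.053  0.05   0.026] 1.004
```

View pics/w1.png

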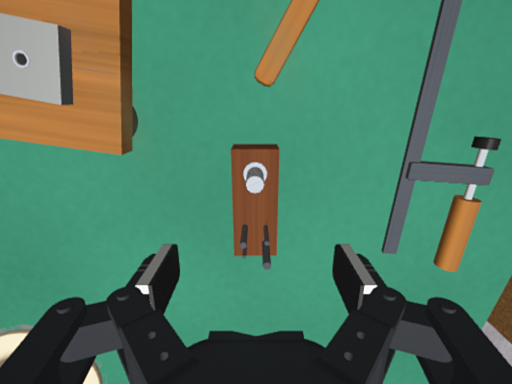

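Run:
```python
from h import *; from rig import ctrl
s=ctrl.sense(); w=ctrl.capture("wrist")
print(onz(w,(255,184.5),96,s),onz(w,(255,173),49,s),onz(w,(22,59),72,s))
cv2.imwrite("pics/w1z.png",cv2.resize(w["color"][140:210,215:295,::-1],None,fx=6,fy=6,interpolation=cv2.INTER_CUBIC))
```

```text
[ 468.68152805 -335.09056465   96.        ] [ 469.28824123 -334.83660814   49.        ] [554.26348403 -80.36252556  72.        ]
```

View pics/w1z.png

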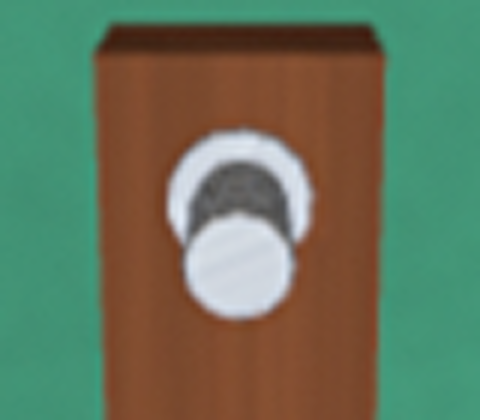

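>>> arm_command(
  plan=[
    [0.035, 0, 0.002, 0, 1],
    [0.04, 0, 0, 0, 1],
    [0.04, 0, 0, 0, 1],
    [0.04, 0, 0, 0, 1],
    [0.0215, 0, 0, 0, 1],
    [0, 0, 0, 0, 0],
    [0, 0, 0, 0, 0],
    [0, 0, 0, 0, 0],
    [0, 0, 0, 0, 0],
    [0, 0, 0, 0, 0],
    [0, 0, 0, 0, 0],
  ],
  squeeze=100,
)

```text
time_s: 4.1
eef_pos: [470.5, -335.3, 56.0]
ee_rot: [0.057, 0.705, 0.057, -0.705]
force: [-2.2, 2.5, 6.5]
grip_width: 0.208
```

```bash
python3 look.py w2
```

```text
4.1 [ 470.52 -335.28   55.96] [[0.0006, 0.1614, -0.9869], [-0.0003, -0.9869, -0.1614], [-1.0, 0.0004, -0.0006]] [-2.19  2.49  6.55] [ 0.547  0.334 -0.037] 0.208
```

View pics/w2.png

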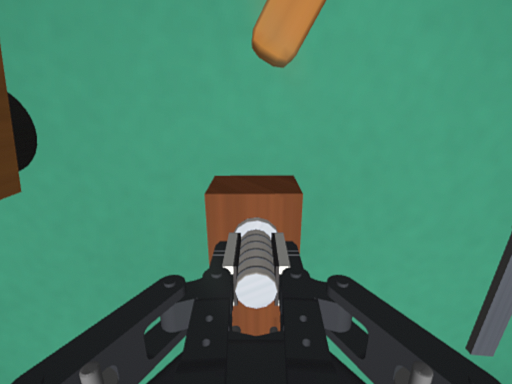

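>>> arm_command(
  plan=[
    [-0.01, 0, 0, 0, 0],
    [-0.03, 0, 0, 0, 0],
    [-0.03, 0, 0, 0, 0],
    [-0.03, 0, 0, 0, 0],
    [0, 0, 0, 0, 0],
    [0, 0, 0, 0, 0],
  ],
  squeeze=120,
)

```text
time_s: 4.9
eef_pos: [470.0, -335.1, 154.0]
ee_rot: [-0.057, -0.705, -0.058, 0.705]
force: [-0.0, -0.8, -2.5]
grip_width: 0.208
```

```bash
python3 look.py w3
python3 - <<'E'
from h import *; from rig import ctrl
for n in ["scene","top"]:
    c=ctrl.capture(n); 
    r=ctrl.place_of(n,"pin_tip"); print(n,[(x["uv"],x["score"]) for x in r][:2])
    u=proj(c,[470.5,-335.3,130]).astype(int); x,y=np.clip(u[0]-50,0,412),np.clip(u[1]-40,0,304)
    cv2.imwrite(f"pics/{n}3.png",cv2.resize(c["color"][y:y+80,x:x+100,::-1],None,fx=6,fy=6,interpolation=cv2.INTER_CUBIC)); print(x,y)
E
```

```text
4.9 [ 469.97 -335.06  153.97] [[-0.0009, 0.1611, -0.9869], [0.001, -0.9869, -0.1611], [-1.0, -0.0011, 0.0007]] [-0.04 -0.83 -2.5 ] [-0.034  0.005 -0.033] 0.208
scene [([135.2, 177.3], 0.72), ([259.1, 194.8], 0.68)]
82 132
top [([229.3, 141.6], 0.27)]
308 190
```

View pics/w3.png

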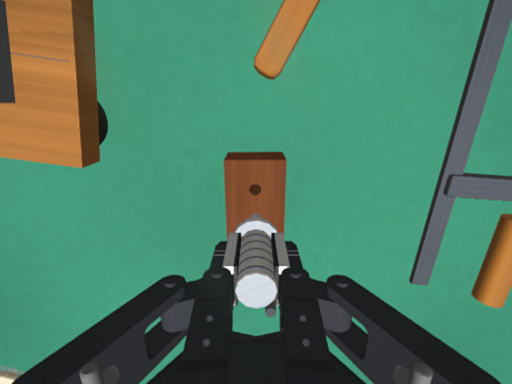

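View pics/scene3.png

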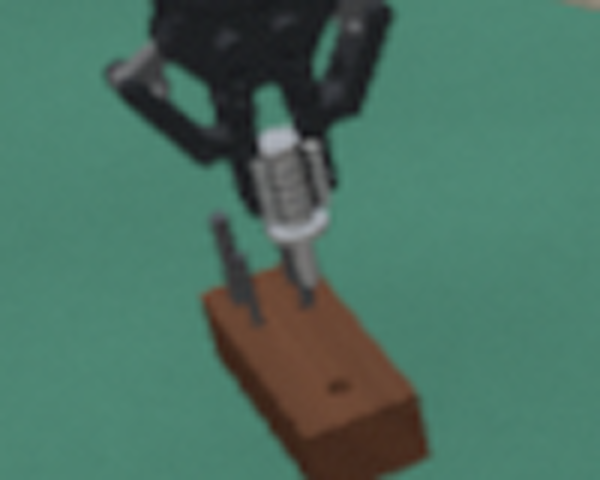

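>>> arm_command(
  plan=[
    [0, -0.0309, -0.0085, 0, 0],
    [0, -0.0309, -0.0085, 0, 0],
    [0, -0.0309, -0.0085, 0, 0],
    [0, -0.0309, -0.0085, 0, 0],
    [0, -0.0309, -0.0085, 0, 0],
    [0, -0.0309, -0.0085, 0, 0],
    [0, -0.0309, -0.0085, 0, 0],
    [0, -0.0309, -0.0085, 0, 0],
    [0, 0, 0, 0, 0],
    [0, 0, 0, 0, 0],
  ],
)

```text
time_s: 6.4
eef_pos: [497.6, -80.9, 154.7]
ee_rot: [-0.057, -0.705, -0.057, 0.705]
force: [-0.6, -0.8, -1.2]
grip_width: 0.205
```

```bash
python3 look.py w4
python3 - <<'E'
import cv2
im=cv2.imread("pics/w4.png"); cv2.imwrite("pics/w4z.png",cv2.resize(im[60:310,120:420],None,fx=2.4,fy=2.4,interpolation=cv2.INTER_CUBIC))
E
```

```text
6.4 [497.57 -80.92 154.67] [[-0.0002, 0.1611, -0.9869], [-0.0002, -0.9869, -0.1611], [-1.0, 0.0002, 0.0002]] [-0.61 -0.82 -1.24] [-0.023  0.01   0.023] 0.205
```

View pics/w4.png

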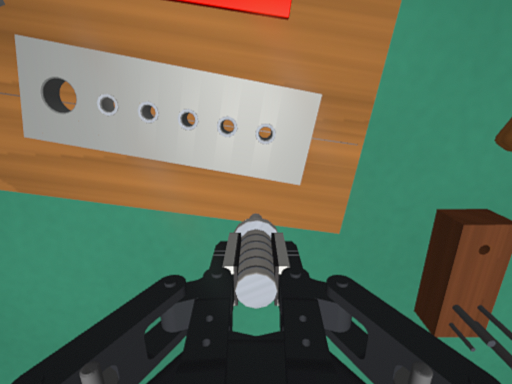

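View pics/w4z.png

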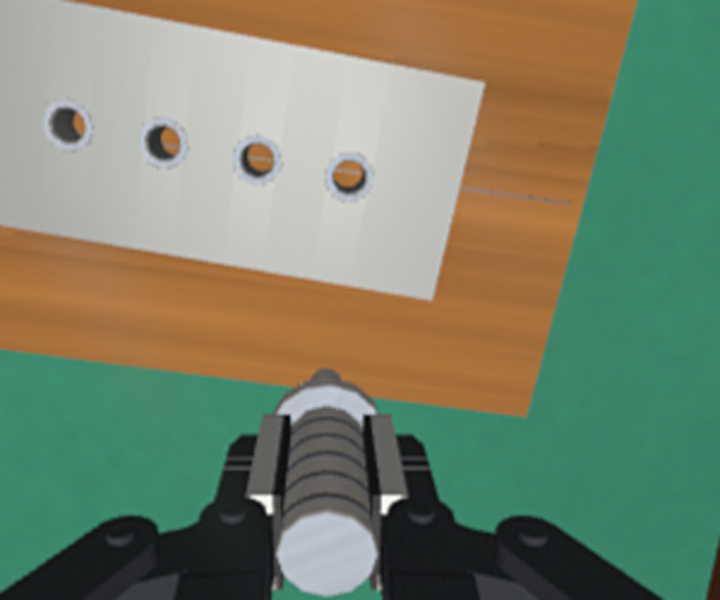

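Run:
```python
from h import *; from rig import ctrl
s=ctrl.sense(); w=ctrl.capture("wrist")
f=lambda x,y:((x+.5)/2.4-.5+120,(y+.5)/2.4-.5+60)
for p in [(348,177),(258,159),(164,143),(68,126)]: print("hole",onz(w,f(*p),72,s))
for p in [(470,191),(571,203),(348,172),(260,158)]: print("line",onz(w,f(*p),52,s))
print("line left",onz(w,(2,93),52,s),onz(w,(14,96),52,s))
print("corner",onz(w,f(484,82),72,s),onz(w,f(432,299),72,s))
# edge-based fit of rim
im=w["color"][:,:,::-1]
cv2.imwrite("pics/w5z.png",cv2.resize(im[105:165,215:345],None,fx=6,fy=6,interpolation=cv2.INTER_CUBIC))
cv2.imwrite("pics/w5y.png",cv2.resize(im[75:125,0:130],None,fx=6,fy=6,interpolation=cv2.INTER_CUBIC))
for n in ("template_hole",): print([(r["uv"],r["score"],onz(w,r["uv"],72,s)) for r in ctrl.place_of("wrist",n)])
print([(r["uv"],r["score"]) for r in ctrl.place_of("wrist","pin_tip")],proj(w,[s["eef_pos"][0],s["eef_pos"][1],107],s))
```

```text
hole [554.73985329 -79.5889029   72.        ]
hole [555.74222432 -48.23767003  72.        ]
hole [555.85508056 -16.13932299  72.        ]
hole [556.18283564  16.15045457  72.        ]
line [ 554.96056801 -126.89887216   52.        ]
line [ 556.73694828 -165.76276401   52.        ]
line [554.47277447 -80.26779694  52.        ]
line [554.23232939 -47.14366595  52.        ]
line left [549.97336284 148.04206469  52.        ] [549.1258864  138.15921398  52.        ]
corner [ 592.22210054 -118.48345372   72.        ] [ 516.45244299 -117.45331271   72.        ]
[([253.9, 264.7], 0.69, array([429.03657461, -90.76980853,  72.        ])), ([264.4, 132.1], 0.63, array([555.78411769, -79.14895061,  72.        ]))]
[([256.7, 213.3], 0.58)] [255.43522341 213.45816225]
```

View pics/w5z.png

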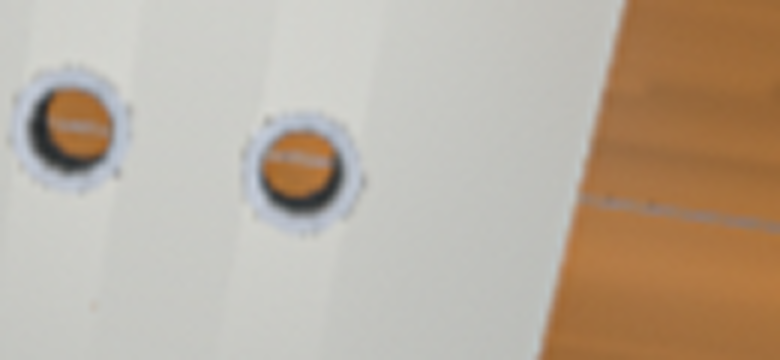

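View pics/w5y.png

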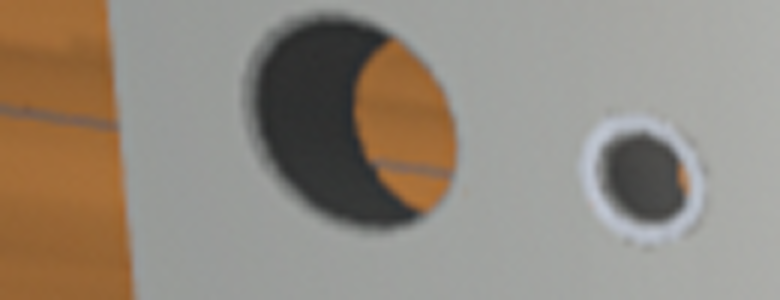

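>>> arm_command(
  plan=[
    [0, 0.0043, -0.029, 0, 0],
    [0, 0.0043, -0.029, 0, 0],
    [0.015, 0, 0, 0, 0],
    [0.01, 0, 0, 0, 0],
    [0, 0, 0, 0, 0],
    [0, 0, 0, 0, 0],
  ],
)

```text
time_s: 7.35
eef_pos: [556.0, -79.8, 130.2]
ee_rot: [0.057, 0.705, 0.057, -0.705]
force: [0.2, -0.1, -1.6]
grip_width: 0.208
```

```bash
python3 look.py w6
python3 - <<'E'
from h import *; from rig import ctrl
s=ctrl.sense()
for n in ["scene","top"]:
    c=ctrl.capture(n); 
    u=proj(c,[s["eef_pos"][0],s["eef_pos"][1],84]).astype(int); x,y=u[0]-40,u[1]-30
    cv2.imwrite(f"pics/{n}6.png",cv2.resize(c["color"][y:y+60,x:x+80,::-1],None,fx=9,fy=9,interpolation=cv2.INTER_CUBIC)); print(x,y)
E
```

```text
7.35 [556.05 -79.79 130.2 ] [[0.0004, 0.1608, -0.987], [-0.0002, -0.987, -0.1608], [-1.0, 0.0002, -0.0004]] [ 0.18 -0.13 -1.57] [-0.024 -0.063  0.026] 0.208
184 147
235 174
```

View pics/w6.png

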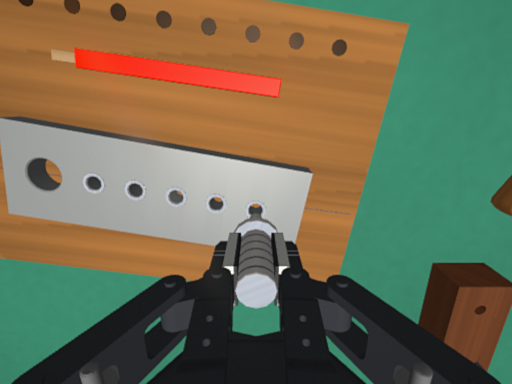

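View pics/scene6.png

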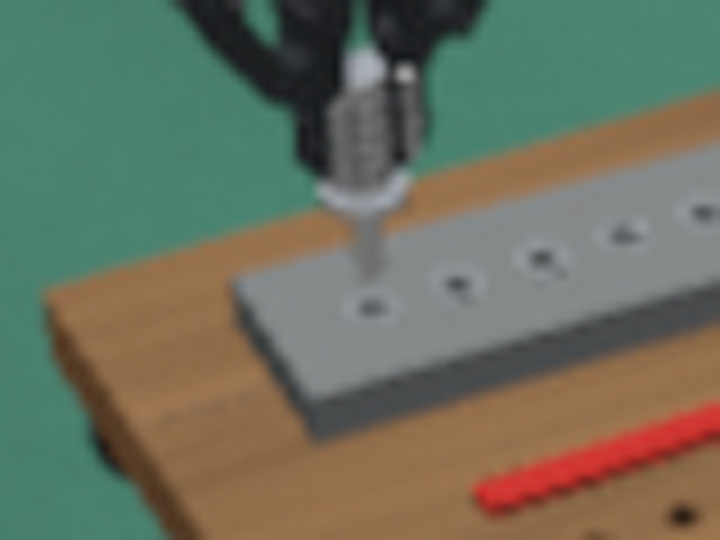

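>>> arm_command(
  plan=[
    [0.008, 0, 0, 0, 0],
    [0.004, 0, 0, 0, 0],
    [0.004, 0, 0, 0, 0],
    [0.004, 0, 0, 0, 0],
    [0, 0, 0, 0, 0],
  ],
)

```text
time_s: 8.12
eef_pos: [556.1, -79.6, 109.5]
ee_rot: [-0.057, -0.705, -0.057, 0.705]
force: [-0.4, -1.1, -1.4]
grip_width: 0.207
```

```bash
python3 look.py w7
python3 - <<'E'
import cv2
im=cv2.imread("pics/w7.png"); cv2.imwrite("pics/w7z.png",cv2.resize(im[150:320,170:340],None,fx=3.5,fy=3.5,interpolation=cv2.INTER_CUBIC))
E
```

```text
8.125 [556.08 -79.57 109.45] [[-0.0006, 0.1611, -0.9869], [0.0002, -0.9869, -0.1611], [-1.0, -0.0003, 0.0005]] [-0.36 -1.1  -1.41] [0.026 0.021 0.038] 0.207
```

View pics/w7z.png

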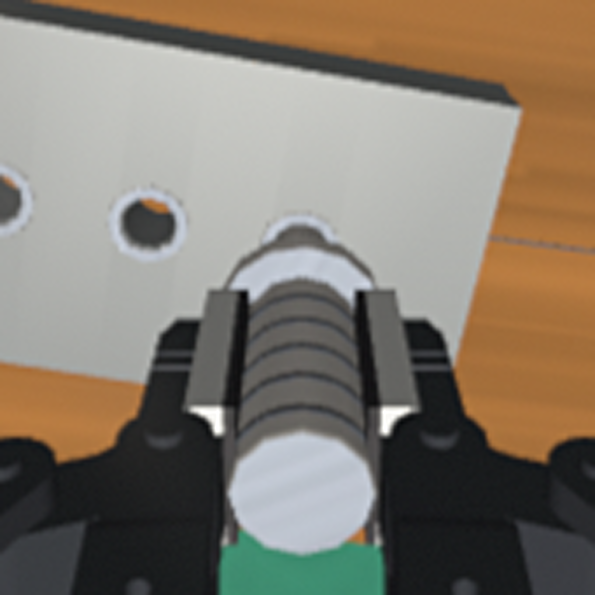

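>>> arm_command(
  plan=[
    [0.005, 0, 0, 0, 0],
    [0.004, 0, 0, 0, 0],
    [0.001, 0, 0, 0, 0],
    [0, 0, 0, 0, 0],
  ],
)

```text
time_s: 8.68
eef_pos: [556.2, -79.6, 99.7]
ee_rot: [-0.057, -0.705, -0.057, 0.705]
force: [0.5, -0.3, -1.5]
grip_width: 0.208
```

>>> arm_command(
  plan=[
    [0.001, 0, 0, 0, 0],
    [0.001, 0, 0, 0, 0],
    [0, 0, 0, 0, 0],
  ],
)

```text
time_s: 9.05
eef_pos: [556.2, -79.6, 97.8]
ee_rot: [0.057, 0.705, 0.057, -0.705]
force: [-0.2, 0.8, -1.0]
grip_width: 0.206
```

>>> arm_command(
  plan=[
    [0.001, 0, 0, 0, 0],
    [0, 0, 0, 0, 0],
  ],
)

```text
time_s: 9.3
eef_pos: [556.4, -79.7, 97.6]
ee_rot: [0.057, 0.705, 0.057, -0.705]
force: [-0.8, 1.5, 5.7]
grip_width: 0.202
```

>>> arm_command(
  plan=[
    [0.001, 0, 0, 0, 0],
    [0, 0, 0, 0, 0],
  ],
)

```text
time_s: 9.55
eef_pos: [556.7, -79.6, 97.4]
ee_rot: [0.057, 0.705, 0.057, -0.704]
force: [-3.3, 2.4, 12.1]
grip_width: 0.208
```

Run:
```python
import numpy as np
th=0;P=[(0,0),(2,0),(4,0)];r=4
while r<13.3:
    th+=2.3/r; r=4+3.5*th/2/np.pi; P.append((r*np.cos(th),r*np.sin(th)))
P=np.array(P).round(1); D=np.diff(P,axis=0)
np.save("P.npy",P)
for i in range(0,len(D),4): print(i,[[0,round(a/1000,4),round(b/1000,4),0,0] for a,b in D[i:i+4]],P[min(i+4,len(P)-1)])
```

```text
0 [[0, np.float64(0.002), np.float64(0.0), 0, 0], [0, np.float64(0.002), np.float64(0.0), 0, 0], [0, np.float64(-0.0004), np.float64(0.0023), 0, 0], [0, np.float64(-0.0015), np.float64(0.0018), 0, 0]] [2.1 4.1]
4 [[0, np.float64(-0.0023), np.float64(0.0008), 0, 0], [0, np.float64(-0.0023), np.float64(-0.0004), 0, 0], [0, np.float64(-0.0019), np.float64(-0.0014), 0, 0], [0, np.float64(-0.0011), np.float64(-0.002), 0, 0]] [-5.5  1.1]
8 [[0, np.float64(-0.0002), np.float64(-0.0023), 0, 0], [0, np.float64(0.0007), np.float64(-0.0023), 0, 0], [0, np.float64(0.0015), np.float64(-0.0017), 0, 0], [0, np.float64(0.0021), np.float64(-0.0011), 0, 0]] [-1.4 -6.3]
12 [[0, np.float64(0.0023), np.float64(-0.0003), 0, 0], [0, np.float64(0.0022), np.float64(0.0005), 0, 0], [0, np.float64(0.002), np.float64(0.0012), 0, 0], [0, np.float64(0.0015), np.float64(0.0018), 0, 0]] [ 6.6 -3.1]
16 [[0, np.float64(0.0008), np.float64(0.0022), 0, 0], [0, np.float64(0.0001), np.float64(0.0023), 0, 0], [0, np.float64(-0.0006), np.float64(0.0023), 0, 0], [0, np.float64(-0.0013), np.float64(0.0019), 0, 0]] [5.6 5.6]

[... 1833 characters left out ...]
 0], [0, np.float64(-0.0019), np.float64(-0.0013), 0, 0], [0, np.float64(-0.0017), np.float64(-0.0016), 0, 0], [0, np.float64(-0.0013), np.float64(-0.0019), 0, 0]] [-11.1   5.7]
56 [[0, np.float64(-0.0009), np.float64(-0.0021), 0, 0], [0, np.float64(-0.0006), np.float64(-0.0022), 0, 0], [0, np.float64(-0.0002), np.float64(-0.0023), 0, 0], [0, np.float64(0.0003), np.float64(-0.0023), 0, 0]] [-12.5  -3.2]
60 [[0, np.float64(0.0007), np.float64(-0.0022), 0, 0], [0, np.float64(0.001), np.float64(-0.0021), 0, 0], [0, np.float64(0.0014), np.float64(-0.0018), 0, 0], [0, np.float64(0.0017), np.float64(-0.0016), 0, 0]] [ -7.7 -10.9]
64 [[0, np.float64(0.002), np.float64(-0.0012), 0, 0]] [ -5.7 -12.1]
```

>>> arm_command(
  plan=[
    [0, 0.002, 0, 0, 0],
    [0, 0.002, 0, 0, 0],
    [0, -0.0004, 0.0023, 0, 0],
    [0, -0.0015, 0.0018, 0, 0],
  ],
)

```text
time_s: 10.05
eef_pos: [554.5, -82.7, 97.6]
ee_rot: [0.058, 0.707, 0.056, -0.703]
force: [5.0, -1.4, 6.6]
grip_width: 0.203
```

>>> arm_command(
  plan=[
    [0, -0.0023, 0.0008, 0, 0],
    [0, -0.0023, -0.0004, 0, 0],
    [0, -0.0019, -0.0014, 0, 0],
    [0, -0.0011, -0.002, 0, 0],
  ],
)

```text
time_s: 10.55
eef_pos: [554.8, -75.9, 97.4]
ee_rot: [0.059, 0.705, 0.056, -0.704]
force: [-5.5, -6.1, 11.1]
grip_width: 0.208
```

>>> arm_command(
  plan=[
    [0, -0.0002, -0.0023, 0, 0],
    [0, 0.0007, -0.0023, 0, 0],
    [0, 0.0015, -0.0017, 0, 0],
    [0, 0.0021, -0.0011, 0, 0],
  ],
)

```text
time_s: 11.05
eef_pos: [561.8, -76.5, 97.3]
ee_rot: [-0.057, -0.704, -0.058, 0.705]
force: [-7.3, 6.6, 16.1]
grip_width: 0.205
```

>>> arm_command(
  plan=[
    [0, 0.0023, -0.0003, 0, 0],
    [0, 0.0022, 0.0005, 0, 0],
    [0, 0.002, 0.0012, 0, 0],
    [0, 0.0015, 0.0018, 0, 0],
  ],
)

```text
time_s: 11.55
eef_pos: [561.8, -84.9, 97.5]
ee_rot: [0.057, 0.707, 0.057, -0.703]
force: [2.1, 6.3, 8.4]
grip_width: 0.207
```

```bash
python3 look.py w8
```

```text
11.55 [561.83 -84.89  97.49] [[0.0048, 0.1609, -0.987], [0.0009, -0.987, -0.1609], [-1.0, -0.0001, -0.0049]] [2.08 6.32 8.44] [ 1.258 -0.64  -0.005] 0.207
```

View pics/w8.png

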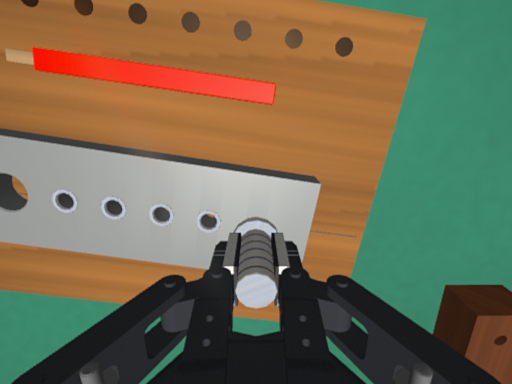

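>>> arm_command(
  plan=[
    [0, 0.0008, 0.0022, 0, 0],
    [0, 0.0001, 0.0023, 0, 0],
    [0, -0.0006, 0.0023, 0, 0],
    [0, -0.0013, 0.0019, 0, 0],
  ],
)

```text
time_s: 12.1
eef_pos: [553.6, -86.8, 97.6]
ee_rot: [0.058, 0.707, 0.056, -0.703]
force: [4.8, -0.9, 6.5]
grip_width: 0.205
```

>>> arm_command(
  plan=[
    [0, -0.0018, 0.0015, 0, 0],
    [0, -0.0021, 0.001, 0, 0],
    [0, -0.0023, 0.0003, 0, 0],
    [0, -0.0023, -0.0003, 0, 0],
  ],
)

```text
time_s: 12.6
eef_pos: [549.2, -79.6, 97.5]
ee_rot: [0.059, 0.706, 0.056, -0.703]
force: [0.7, -6.0, 6.6]
grip_width: 0.205
```

>>> arm_command(
  plan=[
    [0, -0.0021, -0.001, 0, 0],
    [0, -0.0018, -0.0014, 0, 0],
    [0, -0.0014, -0.0019, 0, 0],
    [0, -0.0008, -0.0021, 0, 0],
  ],
)

```text
time_s: 13.1
eef_pos: [551.7, -72.0, 95.4]
ee_rot: [-0.058, -0.703, -0.057, 0.706]
force: [-10.6, -10.5, 4.5]
grip_width: 0.207
```

>>> arm_command(
  plan=[
    [0, -0.0003, -0.0024, 0, 0],
    [0, 0.0003, -0.0022, 0, 0],
    [0, 0.0009, -0.0022, 0, 0],
    [0, 0.0014, -0.0019, 0, 0],
  ],
)

```text
time_s: 13.6
eef_pos: [558.1, -71.3, 94.8]
ee_rot: [-0.056, -0.701, -0.058, 0.709]
force: [-21.6, 0.3, 12.7]
grip_width: 0.209
```

>>> arm_command(
  plan=[
    [0, -0.0003, 0.003, 0, 0],
    [0, -0.0003, 0.003, 0, 0],
    [0, -0.0005, 0.0027, 0, 0],
    [0, 0, 0, 0, 0],
  ],
)

```text
time_s: 14.1
eef_pos: [553.4, -71.9, 95.7]
ee_rot: [0.057, 0.705, 0.057, -0.705]
force: [0.5, -0.2, -1.4]
grip_width: 0.206
```

```bash
python3 look.py w9
```

```text
14.1 [553.4  -71.95  95.72] [[0.0004, 0.1611, -0.9869], [0.0003, -0.9869, -0.1611], [-1.0, -0.0003, -0.0004]] [ 0.5  -0.18 -1.38] [ 0.107 -0.133 -0.011] 0.206
```

View pics/w9.png

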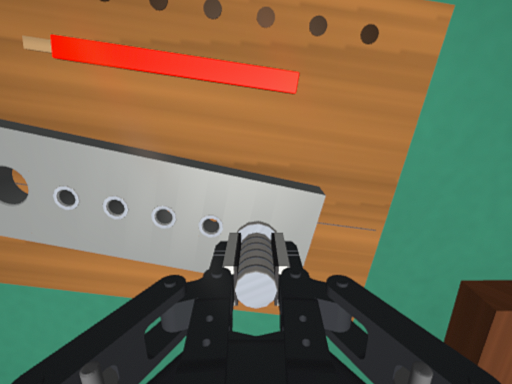

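>>> arm_command(
  plan=[
    [0.0015, 0, 0, 0, 0],
    [0.0015, 0, 0, 0, 0],
    [0, 0, 0, 0, 0],
  ],
)

```text
time_s: 14.52
eef_pos: [553.2, -72.2, 92.7]
ee_rot: [-0.057, -0.705, -0.057, 0.705]
force: [-0.9, 0.8, -0.3]
grip_width: 0.203
```

>>> arm_command(
  plan=[
    [0.0015, 0, 0, 0, 0],
    [0.0015, 0, 0, 0, 0],
    [0, 0, 0, 0, 0],
  ],
)

```text
time_s: 14.9
eef_pos: [553.0, -72.3, 89.5]
ee_rot: [-0.057, -0.704, -0.057, 0.705]
force: [-1.7, -0.5, -0.1]
grip_width: 0.208
```

>>> arm_command(
  plan=[
    [0.0015, 0, 0, 0, 0],
    [0.0015, 0, 0, 0, 0],
    [0.001, 0, 0, 0, 0],
    [0, 0, 0, 0, 0],
  ],
)

```text
time_s: 15.4
eef_pos: [553.0, -72.3, 85.5]
ee_rot: [-0.057, -0.704, -0.057, 0.705]
force: [-5.3, -2.7, 1.8]
grip_width: 0.199
```

>>> arm_command(
  plan=[
    [0.001, 0.0004, 0.0007, 0, 0],
    [0.001, 0, 0, 0, 0],
    [0, 0, 0, 0, 0],
  ],
)

```text
time_s: 15.78
eef_pos: [552.8, -72.5, 84.5]
ee_rot: [0.057, 0.705, 0.057, -0.705]
force: [-5.6, 0.7, 8.0]
grip_width: 0.205
```

>>> arm_command(
  plan=[
    [0.001, 0, 0, 0, 0],
    [0, 0, 0, 0, 0],
    [0, 0, 0, 0, 0],
  ],
)

```text
time_s: 16.15
eef_pos: [552.9, -72.5, 84.4]
ee_rot: [0.057, 0.705, 0.057, -0.704]
force: [-10.3, 1.1, 15.3]
grip_width: 0.207
```

```bash
python3 look.py w10
python3 - <<'E'
from h import *; from rig import ctrl
im=cv2.imread("pics/w10.png"); cv2.imwrite("pics/w10z.png",cv2.resize(im[180:320,180:340],None,fx=4.5,fy=4.5,interpolation=cv2.INTER_CUBIC))
s=ctrl.sense(); c=ctrl.capture("scene"); u=proj(c,[s["eef_pos"][0],s["eef_pos"][1],84]).astype(int); x,y=u[0]-40,u[1]-30
cv2.imwrite("pics/scene10.png",cv2.resize(c["color"][y:y+60,x:x+80,::-1],None,fx=9,fy=9,interpolation=cv2.INTER_CUBIC))
E
```

```text
16.15 [552.86 -72.54  84.37] [[0.001, 0.1613, -0.9869], [-0.0001, -0.9869, -0.1613], [-1.0, 0.0003, -0.001]] [-10.29   1.06  15.34] [0.249 1.622 0.002] 0.207
```

View pics/w10z.png

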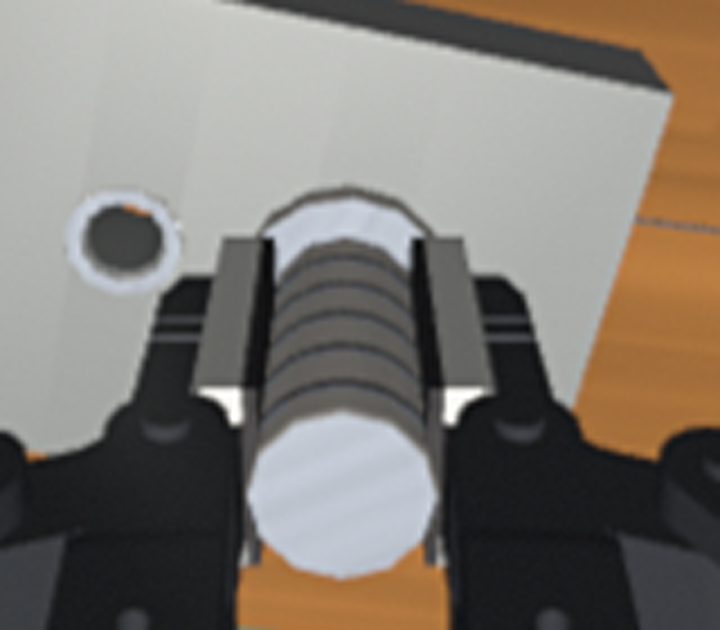

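View pics/scene10.png

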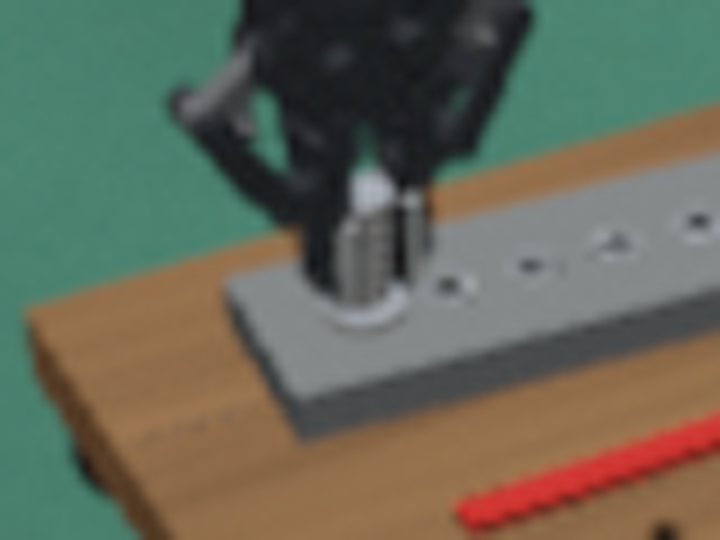

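>>> arm_command(
  plan=[
    [0, 0, 0.001, 0, 0],
    [0, 0, 0.001, 0, 0],
    [0, 0, 0, 0, 0],
  ],
)

```text
time_s: 16.62
eef_pos: [552.3, -72.7, 84.4]
ee_rot: [0.057, 0.707, 0.057, -0.703]
force: [-0.8, 3.5, 8.9]
grip_width: 0.202
```

>>> arm_command(
  plan=[
    [0.0015, 0, 0, 0, 0],
    [0, 0, 0, 0, 0],
    [0, 0, 0, 0, 0],
  ],
)

```text
time_s: 17.0
eef_pos: [552.4, -72.7, 84.2]
ee_rot: [0.057, 0.707, 0.057, -0.703]
force: [-5.8, 3.6, 21.2]
grip_width: 0.208
```

```bash
python3 look.py w11
```

```text
17.0 [552.43 -72.71  84.19] [[0.0056, 0.1611, -0.9869], [-0.0003, -0.9869, -0.1611], [-1.0, 0.0012, -0.0055]] [-5.83  3.59 21.23] [ 0.841  0.897 -0.012] 0.208
```

>>> arm_command(
  plan=[
    [-0.0015, 0, 0, 0, 0],
    [-0.001, 0, 0, 0, 0],
    [0, 0, 0, 0, 0.05],
    [0, 0, 0, 0, 0.4],
    [0, 0, 0, 0, 0.7],
    [0, 0, 0, 0, 0.7],
    [0, 0, 0, 0, 0.7],
  ],
)

```text
time_s: 17.92
eef_pos: [550.6, -73.1, 83.6]
ee_rot: [-0.057, -0.705, -0.057, 0.705]
force: [-0.7, 0.1, 0.5]
grip_width: 0.701
```

```bash
python3 look.py w12
python3 - <<'E'
from h import *; from rig import ctrl
im=cv2.imread("pics/w12.png"); cv2.imwrite("pics/w12z.png",cv2.resize(im[180:320,180:340],None,fx=4.5,fy=4.5,interpolation=cv2.INTER_CUBIC))
s=ctrl.sense(); c=ctrl.capture("scene"); u=proj(c,[s["eef_pos"][0],s["eef_pos"][1],84]).astype(int); x,y=u[0]-40,u[1]-30
cv2.imwrite("pics/scene12.png",cv2.resize(c["color"][y:y+60,x:x+80,::-1],None,fx=9,fy=9,interpolation=cv2.INTER_CUBIC))
E
```

```text
17.925 [550.56 -73.07  83.64] [[-0.0004, 0.161, -0.987], [0.0001, -0.987, -0.161], [-1.0, -0.0002, 0.0004]] [-0.72  0.06  0.54] [-0.013  0.024 -0.02 ] 0.701
```

View pics/w12z.png

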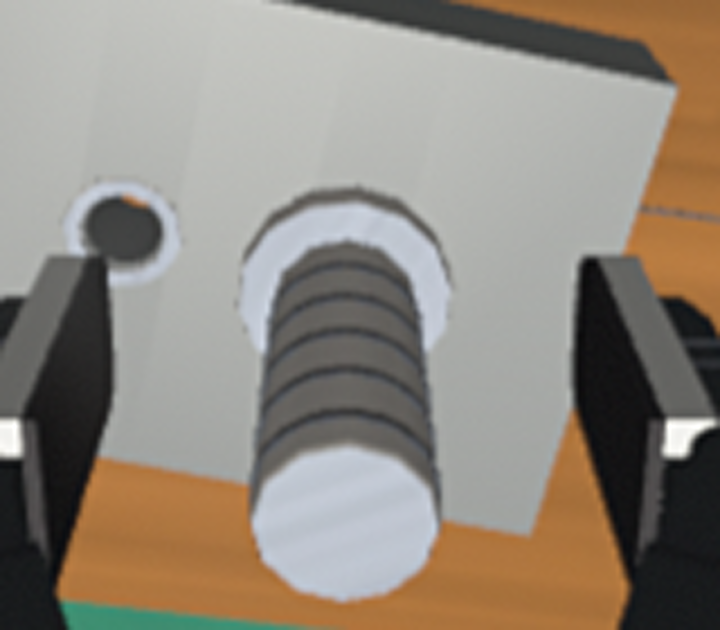

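View pics/scene12.png

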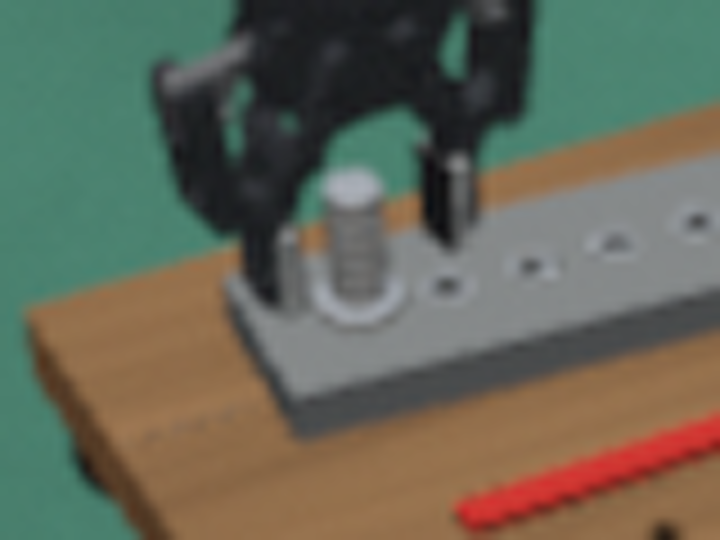

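>>> arm_command(
  plan=[
    [-0.02, 0, 0, 0, 0.8],
    [-0.04, 0, 0, 0, 1],
    [-0.05, 0, 0, 0, 1],
    [-0.04, 0, 0, 0, 1],
    [0, 0, 0, 0, 1],
    [0, 0, 0, 0, 1],
  ],
)

```text
time_s: 18.77
eef_pos: [550.3, -72.9, 232.9]
ee_rot: [-0.057, -0.704, -0.057, 0.705]
force: [-0.2, 0.1, -0.2]
grip_width: 1.004
```

```bash
python3 look.py w13
python3 - <<'E'
from h import *; from rig import ctrl
s=ctrl.sense(); w=ctrl.capture("wrist")
im=cv2.imread("pics/w13.png"); cv2.imwrite("pics/w13z.png",cv2.resize(im[100:260,130:330],None,fx=4,fy=4,interpolation=cv2.INTER_CUBIC))
c=ctrl.capture("scene"); u=proj(c,[s["eef_pos"][0],s["eef_pos"][1],84]).astype(int); x,y=u[0]-30,u[1]-30;print(x,y)
cv2.imwrite("pics/scene13.png",cv2.resize(c["color"][y:y+60,x:x+80,::-1],None,fx=9,fy=9,interpolation=cv2.INTER_CUBIC))
t=ctrl.capture("top");cv2.imwrite("pics/top13.png",cv2.resize(t["color"][140:300,180:400,::-1],None,fx=3.5,fy=3.5,interpolation=cv2.INTER_CUBIC))
E
```

```text
18.775 [550.32 -72.91 232.9 ] [[-0.0014, 0.1611, -0.9869], [0.0005, -0.9869, -0.1611], [-1.0, -0.0007, 0.0013]] [-0.17  0.07 -0.19] [-0.019  0.034 -0.021] 1.004
196 145
```

View pics/w13z.png

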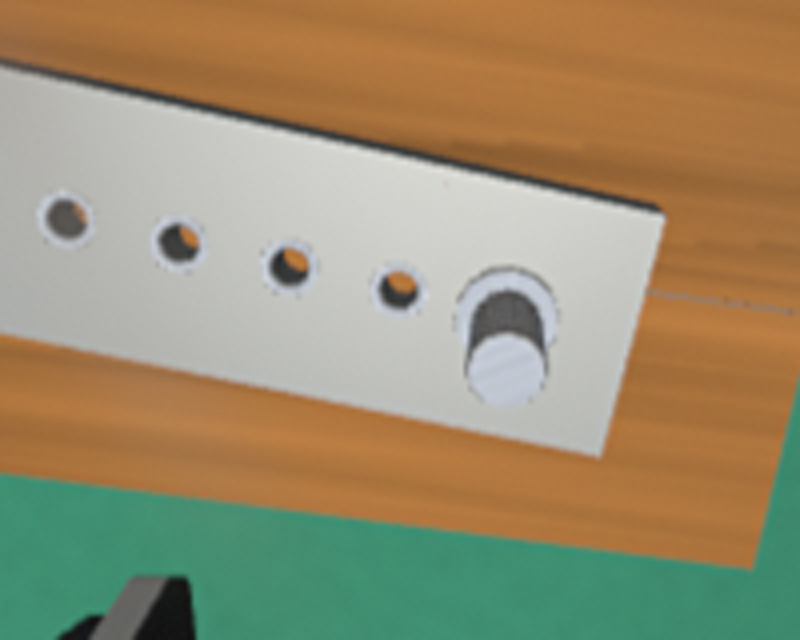

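View pics/scene13.png

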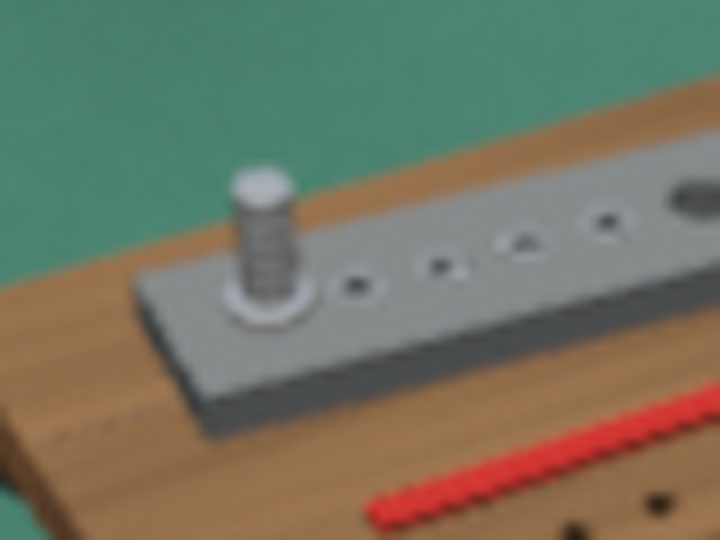

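View pics/top13.png

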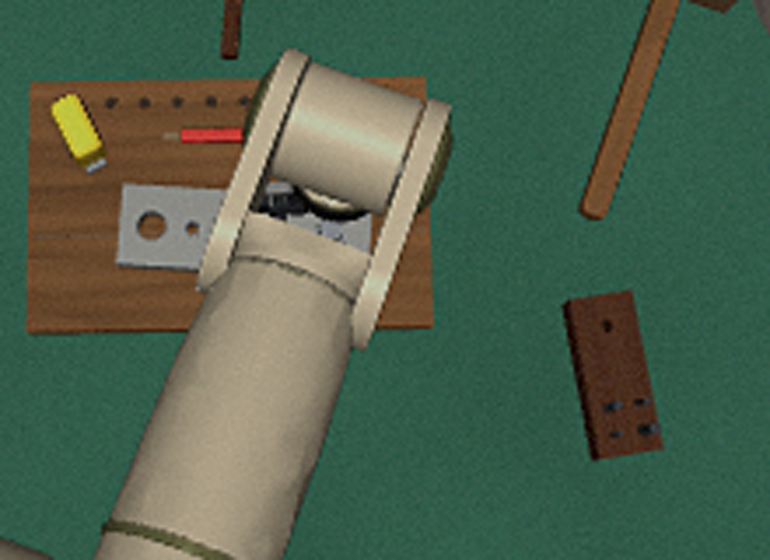

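Run:
```python
from h import *; from rig import ctrl
s=ctrl.sense(); w=ctrl.capture("wrist"); c=ctrl.capture("scene")
def over(cam,s,x0,y0,wd,hh,k,X,Y,name,dz=0):
    im=cv2.resize(cam["color"][y0:y0+hh,x0:x0+wd,::-1],None,fx=k,fy=k,interpolation=cv2.INTER_CUBIC)
    for r,z,col in [(15,72,(0,0,255)),(15,78,(0,255,0)),(10,124,(255,0,255))]:
        pts=np.array([proj(cam,[X+r*np.cos(a),Y+r*np.sin(a),z+dz],s) for a in np.linspace(0,2*np.pi,60)])
        pts=((pts-[x0,y0]+.5)*k-.5)
        cv2.polylines(im,[np.round(pts).astype(int)],True,col,1)
    cv2.imwrite(name,im)
u=((505+.5)/4-.5+130,(370+.5)/4-.5+100); X=onz(w,u,124,s); print(X)
over(w,s,230,150,60,60,10,X[0],X[1],"pics/ow.png")
u=((263+.5)/9-.5+196,(188+.5)/9-.5+145); X=onz(c,u,124); print(X)
over(c,None,205,155,40,35,15,X[0],X[1],"pics/os.png")
```

```text
[547.06153937 -73.72170077 124.        ]
[552.0740685  -75.94204358 124.        ]
```

View pics/ow.png

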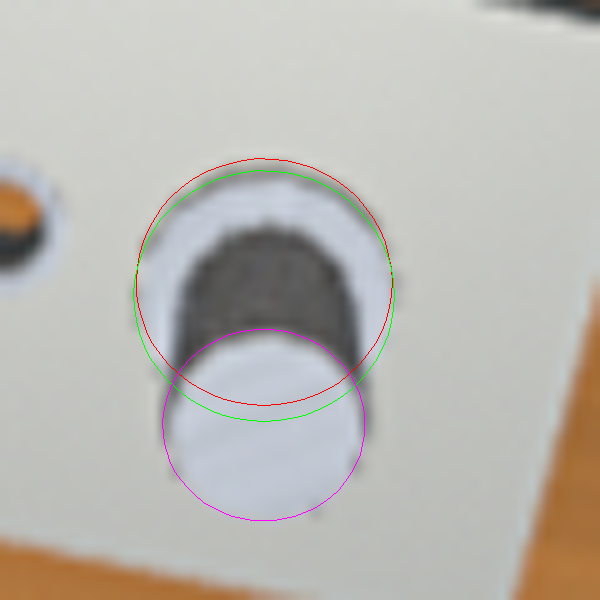

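View pics/os.png

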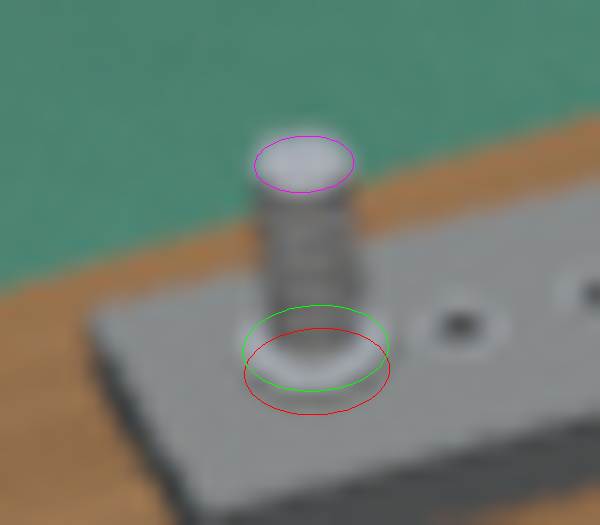

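>>> arm_command(
  plan=[
    [0.03, 0.001, 0, 0, 0],
    [0.04, 0, 0, 0, 0],
    [0.02, 0, 0, 0, 0],
    [0, 0, 0, 0, 0],
    [0, 0, 0, 0, 0],
    [0.008, 0, 0, 0, 0],
    [0.004, 0, 0, 0, 0],
    [0.003, 0, 0, 0, 0],
    [0, 0, 0, 0, 0],
  ],
  squeeze=40,
)

```text
time_s: 20.2
eef_pos: [550.8, -74.0, 128.6]
ee_rot: [-0.057, -0.705, -0.057, 0.705]
force: [0.9, -0.1, -0.1]
grip_width: -0.0
```

>>> arm_command(
  plan=[
    [0.0015, 0, 0, 0, 0],
    [0.0015, 0, 0, 0, 0],
    [0, 0, 0, 0, 0],
  ],
)

```text
time_s: 20.58
eef_pos: [550.8, -74.0, 125.7]
ee_rot: [-0.057, -0.705, -0.057, 0.705]
force: [-0.0, 0.4, 0.6]
grip_width: 0.0
```

>>> arm_command(
  plan=[
    [0.001, 0, 0, 0, 0],
    [0.001, 0, 0, 0, 0],
    [0, 0, 0, 0, 0],
  ],
)

```text
time_s: 20.95
eef_pos: [550.9, -74.1, 124.1]
ee_rot: [0.057, 0.705, 0.057, -0.705]
force: [-0.6, 0.3, 2.3]
grip_width: 0.002
```

>>> arm_command(
  plan=[
    [0.0015, 0, 0, 0, 0],
    [0, 0, 0, 0, 0],
    [0, 0, 0, 0, 0],
  ],
)

```text
time_s: 21.32
eef_pos: [551.5, -74.2, 124.0]
ee_rot: [0.058, 0.706, 0.057, -0.704]
force: [-2.2, 1.3, 14.3]
grip_width: -0.001
```

>>> arm_command(
  plan=[
    [-0.01, 0, 0, 0, 0],
    [-0.04, 0, 0, 0, 0],
    [-0.05, 0, 0, 0, 0],
    [0, 0.03, 0.02, 0, 0],
    [0, 0.045, 0.03, 0, 0],
    [0, 0.045, 0.03, 0, 0],
    [0, 0.045, 0.03, 0, 0],
    [0, 0.045, 0.03, 0, 0],
    [0, 0, 0, 0, 0],
    [0, 0, 0, 0, 0],
  ],
)

```text
time_s: 22.58
eef_pos: [446.6, -303.4, 222.3]
ee_rot: [-0.057, -0.705, -0.057, 0.705]
force: [0.3, 0.6, -0.1]
grip_width: 0.001
```

```bash
python3 look.py w14
python3 - <<'E'
from h import *; from rig import ctrl
t=ctrl.capture("top");cv2.imwrite("pics/top14.png",cv2.resize(t["color"][140:300,180:400,::-1],None,fx=3.5,fy=3.5,interpolation=cv2.INTER_CUBIC))
E
```

```text
22.575 [ 446.59 -303.44  222.28] [[-0.0, 0.161, -0.987], [0.0005, -0.987, -0.161], [-1.0, -0.0005, -0.0]] [ 0.31  0.55 -0.12] [-0.039 -0.054  0.015] 0.001
```

View pics/top14.png

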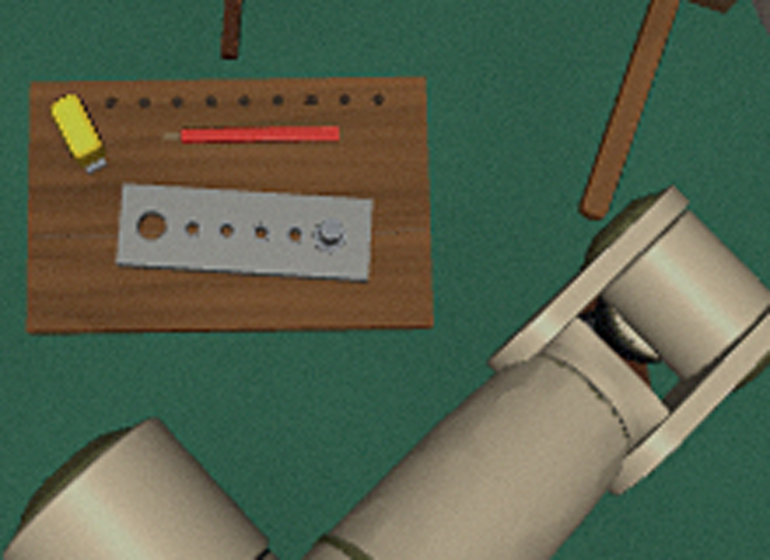

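```bash
python3 -c "
from rig import ctrl
print(ctrl.finish_job())"
```

```text
the job is handed in; nothing more can be done
None
```

The index pin is fully home: it stands upright through the template's end hole and into the panel's hidden dowel hole. I handed the job in at about 22.6 s of the 64 s allowed.

- **Search:** I put the pin in the template's end hole and swept pin and template in a widening spiral. The pin bore down with about 6–16 N, well below the 40 N that dents the panel. It dropped about 9 mm from where it started.
- **Overshoot:** I sent one spiral step too many after the drop. The pin saw about 22 N sideways until I backed off to near-zero force, and then I pushed it down.
- **Seating:** While I pushed it home in the jaws, the pin stopped about 0.6 mm higher than I expected. I let go and pressed on its top with shut fingers at about 14 N. They met it at 124.0–124.1 mm, which is the height for the flange flat on the template. In the camera pictures the pin fits upright to about 1 degree in the wrist view. The scene view was up to about 0.7 px off.
- **Final view:** The last top picture shows the pin in the template, and the tape and pencil where they were. The bit block was in place in the view before that, but the arm hid it in the last one. The mallet and square showed only in part, and I did not recheck the glue bottle, screwdriver or clamp.
- **Template angle:** The template has turned about 2 degrees from how it first lay, and is now about 4 degrees off the panel's length. I left it that way.

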